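# Break the stuck lid of the dry box free and hold it ajar

## Robot

A 6-joint arm with a two-finger parallel gripper is mounted at the origin on the work surface; the furniture and walls round the work are solid. World frame = base frame: x ahead of the robot, y to its left, z up, the work surface at z = 0. Lengths are in m, angles in rad, forces in N, time in s.
With the tool pointing down it reaches from about 0.275 to 1 m from the base axis. Payload 8.4 kg.
Tool frame: the origin (TCP) lies midway between the tips of the shut fingers; the grasp point (between the pads) lies 19 mm behind it; z points along the fingers, y is the line along which they close (so a half turn about z gives the same grasp; the last joint's range is limited). The gripper opens to 85 mm and grips with 20 to 120 N. Pads are 22 mm wide; open, the fingers measure 114 mm over their backs; the gripper's body (76 mm by 85 mm) begins 54 mm behind the grasp point. The pads swing forward as they close: fully open they stand 13 mm farther back than shut.
Start: joints at [-1.287, 0.353, 1.633, -0, 1.155, -0.002], TCP at [0.176, -0.6, 0.231] pointing down, gripper open.
Joint ranges: [-2.63, 2.63], [-0.92, 2.1], [0.06, 2.66], [-1.3, 4.44], [0, 2.69], [-3.02, 3.02]. Speed limits (rad/s): [2.22, 2.22, 2.79, 3.14, 3.14, 3.14].

## Interface

Orientations are given as a unit quaternion [x, y, z, w].
In Python, from bench import bot gives the robot as it stands. The module is installed in compiled form; this text tells all that it offers.
- The arm moves only by the shell command python3 -m pendant 'ROWS' [FORCE]. ROWS is JSON, a list that holds one entry, the list of rows, each a list of 5 numbers: the shift along the tool's x, y, z each as a share of 25 cm, from -1 to 1, then the turn about the tool's z as a share of pi rad, from -1 to 1, then the opening, from 0 (shut) to 1 (fully open). In form: [[[dx, dy, dz, roll, grip], ...]]. A call has 1 to 12 rows; each row shifts and turns the commanded pose from where the row before left it, along the tool's axes as they then stand; what a row does not reach is not made up. A row lasts 1/8 s, in which the tool goes at most 62.5 mm and 10.7 degrees, less where a joint would pass 70% of its speed; a pose out of reach is approached as far as the arm can. A call with a number of a shift or a turn outside -1 to 1 is refused whole. A call with a gripper value outside its range is refused whole. The fingers move at their own pace and stop on an object; FORCE is the grip in N (left out, the last holds). Time passes only in rows, so rows that do not move let the fingers close. It gives the time, the measured TCP pose, the force, the opening and the grip force at its end, in the units of the state.
- bot.observe(): the state, without advancing time (a new reading comes with each control period).
- bot.read_camera(name): name is "scene" or "top" or "wrist"; returns a dict with "frame" (420x560x3 uint8, red, green, blue), "mtx" (3x3 intrinsics, pixels), "rvec" (rotation vector, rad) and "tvec" (3), from world to camera coordinates, as OpenCV has them. Camera axes: x right, y down, z forward; pixel columns grow to the right and rows downward; lengths in m; the calibration is good to about 2 mm. A picture is of the moment at which its call begins. There is no depth.
- bot.finish_job(): hands the job in; it is judged then, once.
The state is a dict: "clock": time; "qpos": joint angles; "joint_vel": joint speeds; "joint_efforts": joint torques, N m; "tool_pos": TCP position; "eef_rot": TCP orientation; "contact_force": force on the tool from outside, world axes, zero at the start; "ft_torque": the same for the moment, N m; "opening": finger opening in m; "grip_force": force on a finger pad.
Only numpy, scipy, OpenCV 4.12 (cv2) and the standard library are available. Lean on these libraries where they do the work, as an engineer would, in place of code of your own. Each camera call takes 0.05 s, during which the arm holds its last target. There are 200 camera calls.

## Task

The lid of the dry box, where the watch movements are kept, has stuck to its rubber seal. Turn both front latches fully aside, pull the lid up by its bar handle until the seal lets go, but do not let it fly open: stop with the front edge about 30 mm up and finish still holding the handle, steadily, so that a humidity probe can be slipped in. Leave the loupe, the movement holder and the jar beside it where they are.

Things in the scene. Friction and masses are not known exactly. Their poses are not given: they have to be found in the camera images.
- dry_box: Grey metal box, 170 x 230 mm, with a windowed aluminium lid, its top 132 mm above the desk; fixed to the desk. Origin: centre of its underside; x points from its front (round dial, two latches, handle) to the rear hinge, y to the left of one facing the front, z up. Between it and the robot stands the monitor, 0.41 m tall; a 0.7 m pole stands left of that: pass over the one, inside the other.
- lid_hinge (a joint): Lid angle, rad: 0 shut, grows as the front edge rises. The front edge is 177 mm from the hinge axis (30 mm up = 0.17 rad). The hinge runs along the box's y, has no stay and almost no friction: the roughly 0.45 kg lid drops shut and reseals when let go. Shut, the seal resists: about 15 N straight up at the handle in the first 2 mm, fading to about 3 N (the lid's weight) some 9 mm up.
- latch_left (a joint): Angle of the left latch, rad: starts at 0 to 0.25, tongue pointing to the box's +x over the lid's front edge so that the lid cannot rise; turns anticlockwise seen from above to a stop at 1.6, tongue and wing then pointing outwards (+y). Clear of the lid beyond 1.15. Turns with light friction (0.06 N m) and stays where it is left.
- latch_right (a joint): Angle of the right latch, rad: mirror image of the left one; starts at 0 to 0.25 over the lid's edge, turns clockwise seen from above to a stop at 1.6, tongue and wing then pointing outwards (-y). Clear of the lid beyond 1.15. Same friction.
- latch_left_wing (a point): On the left latch's upright turning axis, at the top of its black wing, 160 mm above the desk; the wing is an upright plate 8 mm thick and 23 mm tall (bottom at 138 mm) that reaches 26 mm ahead of the axis, along the tongue, and 10 mm behind. The point's x axis lies along the wing towards the tongue's tip. Box frame: (-103, 80) mm.
- latch_right_wing (a point): The same point on the right latch: top of its black wing, on the turning axis, 160 mm above the desk; wing 8 mm thick, 23 mm tall, from 10 mm behind to 26 mm ahead of the axis along the point's x axis. Box frame: (-103, -80) mm.
- handle_mid (a point): Middle of the lid's steel bar handle: a round bar 12 mm thick, along the box's y, 88 mm clear between its two posts; its axis is 33 mm above the lid's top and, with the lid shut, 165 mm above the desk. Moves with the lid, on a radius of 170 mm about the hinge axis. The point's axes turn with the lid.
- lid: The lid with its bar handle, one part: aluminium frame 170 x 230 x 10 mm with a clear window. Its origin lies on the hinge axis; use handle_mid for the grip.
- hinge_mid (a point): Middle of the lid's hinge axis at the rear of the box, 124 mm above the desk, 92 mm behind the box's centre; the axis runs along the box's y.
- loupe: Black eye loupe, diameter 34 mm, 32 mm tall, standing to the left of the box, near its front. Origin: centre of its underside.
- holder: Small steel movement-holder vice, 46 x 119 x 31 mm, lying to the left of the box, near its back. Origin: centre of its underside.
- pot: Small white screw jar with black lid, diameter 39 mm, 42 mm tall, standing to the right of the box. Origin: centre of its underside.

How it is judged:
On the way, in this order (a step that is already met when the one before it is completed fails the run):
1. both latches are turned aside, the lid still shut (value of joint each of latch_left, latch_right above 1.15 rad and value of joint lid_hinge below 0.03 rad), for 0.1 s.
2. the seal has let go under a pull on the handle (value of joint lid_hinge above 0.07 rad and contact force between the fingers and lid above 1 N), for 0.1 s.
At the end, for the whole second after the job is handed in: The fingers hold the bar handle (more than 1 N) and the lid stands still (under 0.05 rad/s) between 0.11 and 0.24 rad, its front edge about 20 to 42 mm up; both latches are turned beyond 1.15 rad; loupe, holder and jar are within 20 mm of where they stood (value of joint lid_hinge between 0.11 and 0.24 rad and velocity of joint lid_hinge between -0.05 and 0.05 rad/s and contact force between the fingers and lid above 1 N and value of joint each of latch_left, latch_right above 1.15 rad and distance of each of loupe, holder, pot from where it was at the start of the episode below 0.02 m); the arm keeps its last pose, push and grip.
It fails at once if the lid flew open: front edge more than about 60 mm up (value of joint lid_hinge above 0.345 rad).
It fails at once if the loupe, the holder or the jar was knocked aside or over (distance of any of loupe, holder, pot from where it was at the start of the episode above 0.025 m or angle between any of loupe, pot's own z axis and vertical above 0.5 rad).
It also fails if it takes over 64 s, if anything falls off the work surface, if the arm or the gripper's body presses on something with over 40 N, if the wrist force passes 120 N, or if a joint passes its speed limit or range.

## Working session

There is one attempt and no reset: what is moved stays moved. The work goes in short steps, Python scripts to look and compute and a shell command to move; the robot and the scene stay as the last step left them, time stands still between calls to the robot, and variables do not carry over. Pictures are saved under pics/ and viewed, at most 10 in all, crops included, and the job is handed in when it is done.

```bash
mkdir -p pics
python3 - <<'E'
from bench import bot
import cv2,numpy as np
s=bot.observe()
for k in s: print(k,np.round(s[k],3))
for n in("scene","top"):
    c=bot.read_camera(n); cv2.imwrite(f"pics/{n}0.png",c["frame"][...,::-1])
    R=cv2.Rodrigues(np.array(c["rvec"]))[0]; print(n,np.round(c["mtx"],1).tolist(),(-R.T@np.array(c["tvec"]).ravel()).round(3),R.round(2).tolist())
E
```

```text
clock 0.0
qpos [-1.287  0.354  1.634 -0.     1.155 -0.002]
joint_vel [ 0.001  0.001  0.001 -0.     0.003  0.001]
joint_efforts [-3.0000e-03 -6.0525e+01 -3.4207e+01 -0.0000e+00  9.0000e-03  0.0000e+00]
tool_pos [ 0.176 -0.599  0.231]
eef_rot [ 0.99   0.142 -0.    -0.001]
contact_force [ 0.868  0.351 -0.047]
ft_torque [-0.02  -0.04   0.039]
grip_force 0.0
opening 0.085
scene [[457.6, 0.0, 289.4], [0.0, 457.6, 208.9], [0.0, 0.0, 1.0]] [0.19  0.301 0.684] [[-0.81, -0.58, -0.01], [-0.37, 0.52, -0.77], [0.45, -0.63, -0.63]]
top [[493.4, 0.0, 281.3], [0.0, 493.4, 215.8], [0.0, 0.0, 1.0]] [ 0.434 -0.246  1.034] [[-0.01, -1.0, -0.0], [-0.98, 0.01, -0.2], [0.2, 0.0, -0.98]]
```

View pics/scene0.png

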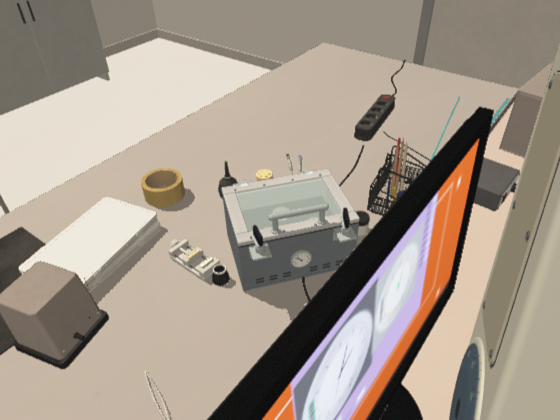

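View pics/top0.png

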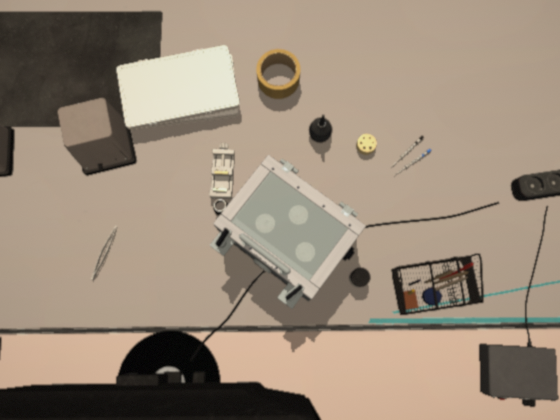

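Run:
```python
import cv2,numpy as np
a=cv2.imread("pics/top0.png")[150:310,200:380]; b=cv2.imread("pics/scene0.png")[160:290,215:375]
a=cv2.resize(a,None,fx=3,fy=3,interpolation=cv2.INTER_CUBIC)  #540x480
cv2.imwrite("pics/ta.png",cv2.resize(cv2.imread("pics/top0.png")[150:310,200:380],(675,600),interpolation=cv2.INTER_CUBIC))
cv2.imwrite("pics/sa.png",cv2.resize(b,(720,585),interpolation=cv2.INTER_CUBIC))
```

```text
(no output)
```

View pics/ta.png

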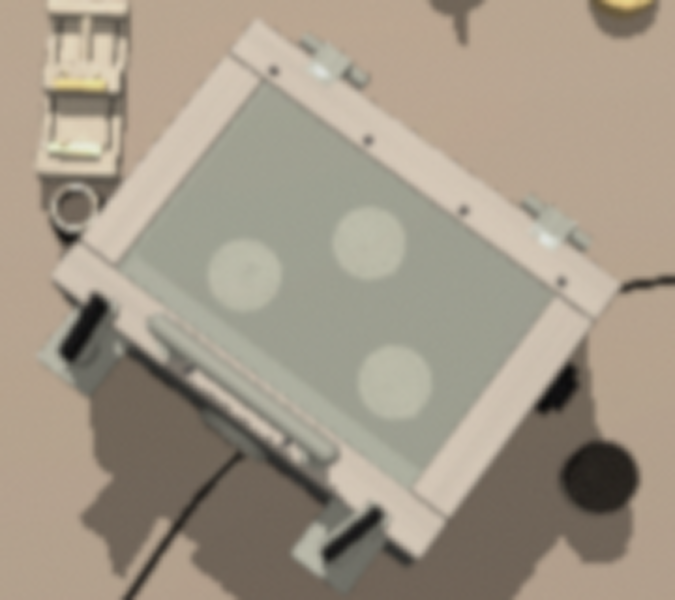

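View pics/sa.png

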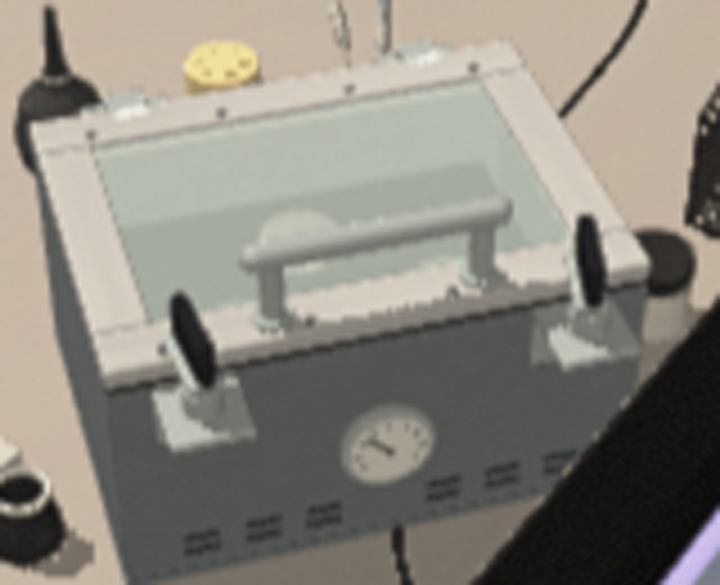

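```bash
cat > h.py <<'E'
from bench import bot
import cv2,numpy as np
from scipy.spatial.transform import Rotation as Ro
def P(c): return np.array(c["mtx"])@np.c_[cv2.Rodrigues(np.array(c["rvec"],float))[0],np.array(c["tvec"]).ravel()]
def tri(c1,u1,c2,u2):
    X=cv2.triangulatePoints(P(c1),P(c2),np.array(u1,float).T,np.array(u2,float).T); return (X[:3]/X[3]).T
def onz(c,u,z):
    M=P(c);H=M[:,[0,1,3]].copy();H[:,2]+=M[:,2]*z
    q=np.linalg.solve(H,np.c_[np.array(u,float),np.ones(len(u))].T); return (q[:2]/q[2]).T
E
python3 - <<'E'
from h import *
t=bot.read_camera("top");s=bot.read_camera("scene")
#RL,FL,FR,RR lid; handle L,R ; wing top mid? L,R
T=np.array([[256,20],[55,278],[420,560],[620,290],[155,322],[333,455]])/3.75+[199.6,149.6]
S=np.array([[32,125],[100,362],[650,262],[515,45],[245,260],[508,207]])/4.5+[214.6,159.6]
X=tri(t,T,s,S);print(X.round(4))
Z=onz(t,T[:4],.132);print("lid z.132",Z.round(4));print("handle z",onz(t,T[4:],.17).round(4))
W=np.array([[65,355],[102,300],[328,555],[380,512]])/3.75+[199.6,149.6]
w=onz(t,W,.16);print("wings",w.round(4))
c=Z.mean(0)
f=Z[[0,3]].mean(0)-Z[[1,2]].mean(0); l=Z[[0,1]].mean(0)-Z[[2,3]].mean(0)
print("centre",c,"yaw",np.degrees(np.arctan2(f[1],f[0])),np.degrees(np.arctan2(-l[0],l[1])),np.linalg.norm(f),np.linalg.norm(l))
h=X[4]-X[5];print("hand yaw",np.degrees(np.arctan2(-h[0],h[1])))
for i in(0,2): d=w[i+1]-w[i];print("wing yaw",np.degrees(np.arctan2(d[1],d[0])),np.linalg.norm(d))
import itertools
# pixel of monitor edges in top: bottom rows
print("monitor top edge", onz(t,[[0,390],[150,387],[290,395],[318,420]],.41).round(3))
print("loupe,pot,holder",onz(t,[[219,206],[360,277],[222,180]],.03).round(3))
print("desk edge?",onz(t,[[100,327],[400,327]],0).round(3))
E
```

```text
[[ 0.7351 -0.22    0.1333]
 [ 0.604  -0.1189  0.1359]
 [ 0.4632 -0.2976  0.1323]
 [ 0.5933 -0.3999  0.1318]
 [ 0.5752 -0.1719  0.1657]
 [ 0.5099 -0.2564  0.1671]]
lid z.132 [[ 0.7357 -0.2199]
 [ 0.6028 -0.1196]
 [ 0.463  -0.2977]
 [ 0.5939 -0.3995]]
handle z [[ 0.574  -0.1726]
 [ 0.5104 -0.256 ]]
wings [[ 0.5601 -0.1289]
 [ 0.5866 -0.1462]
 [ 0.4648 -0.2532]
 [ 0.4845 -0.2778]]
centre [ 0.59886037 -0.25916907] yaw -37.44765793731997 -38.19733734018358 0.16620021081845382 0.22764535008072093
hand yaw -37.69704811508318
wing yaw -33.21729471503713 0.031603745449612655
wing yaw -51.364277274953054 0.031489468267730476
monitor top edge [[ 0.349  0.097]
 [ 0.351 -0.084]
 [ 0.34  -0.253]
 [ 0.312 -0.286]]
loupe,pot,holder [[ 0.659 -0.115]
 [ 0.509 -0.403]
 [ 0.716 -0.12 ]]
desk edge? [[ 0.415  0.129]
 [ 0.409 -0.485]]
```

Box centre is about (0.599, -0.259) with yaw -37.8°. The left latch axis is (0.567, -0.133) and its wing yaw is -33°; the right latch axis is (0.470, -0.260) with wing yaw -51°. The handle middle is (0.542, -0.214, 0.166). I'll lift first, turning towards the left wing.

```bash
python3 -m pendant '[[[0,0,-0.1,0.055,1],[0,0,-0.2,0.055,1],[0,0,-0.2,0.055,1],[0,0,-0.2,0.055,0.5],[0,0,-0.2,0.055,0.5],[0,0,-0.2,0,0.5],[0,0,-0.1,0,0.5],[0,0,0,0,0.5]]]' 40 && python3 -m pendant '[[[0.024,-0.2,0,0,0.5],[0.024,-0.2,0,0,0.5],[0.024,-0.2,0,0,0.5],[0.024,-0.2,0,0,0.5],[0.024,-0.2,0,0,0.5],[0.024,-0.2,0,0,0.5],[0.024,-0.2,0,0,0.5],[0.024,-0.2,0,0,0.5],[0.024,-0.2,0,0,0.5],[0.024,-0.2,0,0,0.5],[0.024,-0.2,0,0,0.5],[0.024,-0.2,0,0,0.5]]]'
python3 - <<'E'
from h import *
c=bot.read_camera("wrist");cv2.imwrite("pics/w1.png",c["frame"][...,::-1])
s=bot.observe();print(s["tool_pos"],Ro.from_quat(s["eef_rot"]).as_matrix().round(3),s["qpos"])
print((-cv2.Rodrigues(np.array(c["rvec"]))[0].T@np.array(c["tvec"]).ravel()))
E
```

```text
clock: 1.2
tool_pos: [0.1763, -0.6001, 0.5331]
eef_rot: [0.959, -0.285, 0.001, 0.001]
contact_force: [0.7, -0.0, -1.1]
opening: 0.0428
grip_force: 0.0
clock: 2.7
tool_pos: [0.5649, -0.135, 0.529]
eef_rot: [0.959, -0.285, -0.001, 0.0]
contact_force: [0.4, -0.8, -0.6]
opening: 0.0427
grip_force: 0.0
[ 0.56792155 -0.13074868  0.52805805] [[ 0.839 -0.544 -0.002]
 [-0.544 -0.839  0.004]
 [-0.004 -0.002 -1.   ]] [-0.23088466  0.15241257  1.26995962  0.00349284  1.72212388  1.91571597]
[ 0.62226048 -0.17157809  0.67199506]
```

```bash
python3 -m pendant '[[[0,0,0.2,0,0.5],[0,0,0.2,0,0.5],[0,0,0.2,0,0.5],[0,0,0.2,0,0.5],[0,0,0.2,0,0.5],[0,0,0,0,0.5],[0,0,0,0,0.5]]]'
python3 - <<'E'
from h import *
c=bot.read_camera("wrist");cv2.imwrite("pics/w2.png",c["frame"][...,::-1])
np.savez("w2",**{k:c[k] for k in("mtx","rvec","tvec")})
s=bot.observe();print(s["tool_pos"],s["contact_force"])
pj=lambda X:(lambda q:q[:2]/q[2])(P(c)@np.r_[X,1])
for X in([.567,-.133,.16],[.47,-.26,.16],[.542,-.214,.166]): print(pj(X).round())
E
```

```text
clock: 3.62
tool_pos: [0.5648, -0.1366, 0.2823]
eef_rot: [0.959, -0.285, 0.0, -0.0]
contact_force: [-0.8, -0.3, -0.4]
opening: 0.0426
grip_force: 0.0
[ 0.56533028 -0.13677124  0.28318755] [ 0.9901089  -0.41444924  0.11920556]
[272. 203.]
[453. 216.]
[369. 178.]
```

View pics/w2.png

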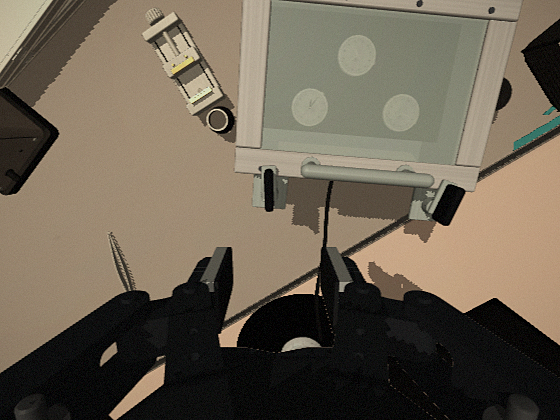

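Run:
```python
from h import *
c=dict(np.load("w2.npz"))
R=cv2.Rodrigues(c["rvec"])[0];print("cam pos",(-R.T@c["tvec"].ravel()).round(3),"axis",R[2].round(2))
w=onz(c,[[269,209],[269,170],[437,222],[458,187]],.16);print(w.round(4))
for i in(0,2): d=w[i+1]-w[i];print("axis",(w[i]+d*10/36).round(4),"yaw",np.degrees(np.arctan2(d[1],d[0])),np.linalg.norm(d))
t=bot.read_camera("top")
H=tri(t,np.array([[155,322],[333,455]])/3.75+[199.6,149.6],c,[[305,168],[433,181]]);print(H.round(4),H.mean(0))
W=np.array([[65,355],[102,300],[328,555],[380,512]])/3.75+[199.6,149.6]
print(tri(t,W,c,[[269,209],[269,170],[437,222],[458,187]]).round(4))
```

```text
cam pos [ 0.622 -0.173  0.425] axis [-0.22  0.14 -0.96]
[[ 0.5638 -0.1279]
 [ 0.5924 -0.1468]
 [ 0.4726 -0.2461]
 [ 0.4915 -0.2749]]
axis [ 0.5718 -0.1332] yaw -33.4262781793927 0.034287679120292285
axis [ 0.4778 -0.2541] yaw -56.67950102908492 0.03444861717477418
[[ 0.5763 -0.172   0.1566]
 [ 0.5108 -0.2563  0.1674]] [ 0.54355185 -0.21413332  0.16204678]
[[ 0.5616 -0.1272  0.1501]
 [ 0.5901 -0.1442  0.1396]
 [ 0.465  -0.2524  0.1444]
 [ 0.4853 -0.2786  0.1486]]
```

```bash
python3 -m pendant '[[[0.004,-0.022,0.12,0,0.5],[0,0,0.16,0,0.5],[0,0,0.16,0,0.5],[0,0,0.12,0,0.5],[0,0,0,0,0.5],[0,0,0,0,0.5]]]'; python3 -m pendant '[[[0,0,0,0,0],[0,0,0,0,0],[0,0,0,0,0],[0,0,0,0,0],[0,0,0,0,0]]]' 30
```

```text
clock: 4.47
tool_pos: [0.5697, -0.1328, 0.1434]
eef_rot: [0.958, -0.285, 0.001, -0.0]
contact_force: [0.2, -0.1, 0.5]
opening: 0.0426
grip_force: 0.0
clock: 5.1
tool_pos: [0.5695, -0.1321, 0.1428]
eef_rot: [0.958, -0.285, 0.001, -0.001]
contact_force: [1.9, 3.5, 6.0]
opening: 0.0071
grip_force: 33.0
```

```bash
python3 -m pendant '[[[0,0,0,-0.03,0],[0,0,0,-0.055,0],[0,0,0,-0.055,0],[0,0,0,-0.055,0]]]'; python3 -m pendant '[[[0,0,0,-0.055,0],[0,0,0,-0.055,0],[0,0,0,-0.055,0],[0,0,0,-0.055,0],[0,0,0,-0.03,0],[0,0,0,0,0]]]'
```

```text
clock: 5.6
tool_pos: [0.5697, -0.1318, 0.1428]
eef_rot: [1.0, 0.02, 0.002, -0.0]
contact_force: [1.5, 5.4, 6.5]
opening: 0.0072
grip_force: 33.0
clock: 6.35
tool_pos: [0.5695, -0.1314, 0.1428]
eef_rot: [0.917, 0.399, 0.002, -0.0]
contact_force: [1.5, 6.9, 6.3]
opening: 0.007
grip_force: 33.1
```

```bash
python3 -m pendant '[[[0,0,0,0,0.5],[0,0,0,0,0.5],[0,0,0,0,0.5],[0,0,-0.14,0,0.5],[0,0,-0.2,0,0.5],[0,0,-0.14,0,0.5]]]'; python3 -m pendant '[[[-0.16,0.015,0,0,0.5],[-0.16,0.015,0,0,0.5],[-0.16,0.015,0,0,0.5],[-0.16,0.015,0,0,0.5],[0,0,0,-0.055,0.5],[0,0,0,-0.055,0.5],[0,0,0,-0.055,0.5],[0,0,0,-0.055,0.5],[0,0,0,-0.055,0.5],[0,0,0,-0.055,0.5],[0,0,0,-0.055,0.5],[0,0,0,-0.055,0.5]]]'
python3 - <<'E'
from h import *
c=bot.read_camera("wrist");cv2.imwrite("pics/w3.png",c["frame"][...,::-1])
np.savez("w3",**{k:c[k] for k in("mtx","rvec","tvec")})
t=bot.read_camera("top");cv2.imwrite("pics/t3.png",t["frame"][...,::-1])
s=bot.observe();print(s["tool_pos"],s["eef_rot"],s["contact_force"])
E
```

```text
clock: 7.1
tool_pos: [0.5685, -0.1328, 0.2633]
eef_rot: [0.917, 0.398, 0.001, 0.0]
contact_force: [1.4, -0.3, -0.4]
opening: 0.0425
grip_force: 0.0
clock: 8.6
tool_pos: [0.4698, -0.2597, 0.2612]
eef_rot: [0.45, 0.893, -0.0, -0.0]
contact_force: [-0.3, -0.2, 0.8]
opening: 0.0425
grip_force: 0.0
[ 0.46984762 -0.25971744  0.26116211] [ 4.51789190e-01  8.92124714e-01 -4.91484816e-05 -1.44081326e-04] [-0.42810946 -0.02123262 -0.82041771]
```

View pics/w3.png

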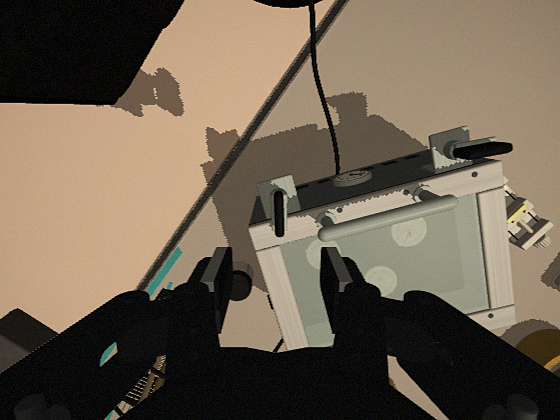

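The right wing appears at columns 274–285, rows 190–236, lined up between the fingers (centre about column 278). The left latch at (480, 148) points outwards.

```bash
python3 - <<'E'
from h import *
c=dict(np.load("w3.npz"))
w=onz(c,[[280,190],[279,234]],.16);d=w[1]-w[0];print(w.round(4),"axis",(w[0]+d*10/36).round(4),"yaw",np.degrees(np.arctan2(d[1],d[0])),np.linalg.norm(d))
w=onz(c,[[455,152],[513,148]],.16);d=w[1]-w[0];print(w.round(4),"yaw",np.degrees(np.arctan2(d[1],d[0])))
H=onz(c,[[321,235],[456,201]],.166);print(H,H.mean(0))
E
python3 -m pendant '[[[0,0,0.12,0,0.5],[0,0,0.16,0,0.5],[0,0,0.12,0,0.5],[0,0,0.07,0,0.5],[0,0,0,0,0.5],[0,0,0,0,0.5]]]'
```

```text
[[ 0.4644 -0.2457]
 [ 0.4858 -0.2759]] axis [ 0.4703 -0.2541] yaw -54.55743804764201 0.03702209933374412
[[ 0.5546 -0.1418]
 [ 0.5881 -0.1132]] yaw 40.46930226642941
[[ 0.51216468 -0.25473429]
 [ 0.5792635  -0.16994375]] [ 0.54571409 -0.21233902]
clock: 9.45
tool_pos: [0.4707, -0.2601, 0.1448]
eef_rot: [0.453, 0.891, -0.0, 0.001]
contact_force: [-0.0, -0.1, -0.0]
opening: 0.0424
grip_force: 0.0
```

```bash
python3 -m pendant '[[[0.008,0,0,0,0],[0,0,0,0,0],[0,0,0,0,0],[0,0,0,0,0],[0,0,0,0,0]]]' 30;  python3 -m pendant '[[[0,0,0,0.03,0],[0,0,0,0.055,0],[0,0,0,0.055,0],[0,0,0,0.055,0]]]'; python3 -m pendant '[[[0,0,0,0.055,0],[0,0,0,0.055,0],[0,0,0,0.055,0],[0,0,0,0.03,0],[0,0,0,0,0]]]'
```

```text
clock: 10.07
tool_pos: [0.4702, -0.2575, 0.1448]
eef_rot: [0.453, 0.892, 0.001, 0.001]
contact_force: [4.4, 4.6, 3.3]
opening: 0.0077
grip_force: 33.1
clock: 10.58
tool_pos: [0.4705, -0.2574, 0.1448]
eef_rot: [0.703, 0.712, 0.001, 0.001]
contact_force: [6.2, 6.7, 2.1]
opening: 0.0073
grip_force: 33.0
clock: 11.2
tool_pos: [0.4709, -0.2574, 0.1448]
eef_rot: [0.884, 0.468, 0.002, 0.001]
contact_force: [7.5, 6.7, 0.2]
opening: 0.0074
grip_force: 32.8
```

```bash
python3 -m pendant '[[[0,0,0,0,0.5],[0,0,0,0,0.5],[0,0,0,0,0.5],[0,0,-0.14,0,0.5],[0,0,-0.2,0,0.5],[0,0,-0.12,0.02,0.5],[0.1,0.04,0,0,0.5],[0.12,0.04,0,0,0.5],[0.1,0.04,0,0,0.5],[0,0,0,0,0.5],[0,0,0,0,0.5]]]'
python3 - <<'E'
from h import *
c=bot.read_camera("wrist");t=bot.read_camera("top")
f=np.hstack([c["frame"],t["frame"][150:360,200:400].repeat(2,0).repeat(2,1)])
cv2.imwrite("pics/w4.png",cv2.resize(f[...,::-1],(800,350)))
s=bot.observe();print(s["tool_pos"],2*np.degrees(np.arctan2(s["eef_rot"][1],s["eef_rot"][0])),s["contact_force"])
E
```

```text
clock: 12.58
tool_pos: [0.5407, -0.2132, 0.2585]
eef_rot: [0.897, 0.441, -0.0, -0.0]
contact_force: [1.0, 0.2, 0.1]
opening: 0.043
grip_force: 0.0
[ 0.54062021 -0.21347252  0.25870232] 52.33808571281826 [-0.47118294 -0.70396028  0.3396386 ]
```

View pics/w4.png

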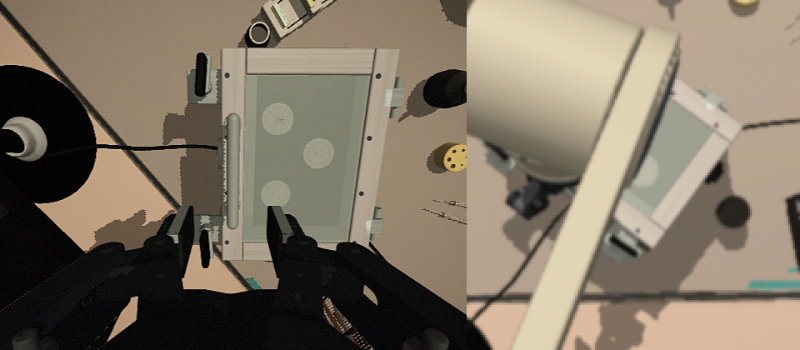

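Both latches point outward (left wing at (202,73), right at (206,248)). The bar at column 232 lies between the fingers (186 and 272) and is parallel to the pads. Next I descend and grip.

```bash
python3 -m pendant '[[[0,0.008,0.12,0,0.5],[0,0,0.16,0,0.5],[0,0,0.1,0,0.5],[0,0,0.06,0,0.5],[0,0,0,0,0.5],[0,0,0,0,0.5]]]'; python3 -m pendant '[[[0,0,0,0,0],[0,0,0,0,0],[0,0,0,0,0],[0,0,0,0,0],[0,0,0,0,0]]]' 60
```

```text
clock: 13.42
tool_pos: [0.5436, -0.2146, 0.1499]
eef_rot: [0.897, 0.441, 0.001, 0.001]
contact_force: [0.2, -0.6, 0.5]
opening: 0.0429
grip_force: 0.0
clock: 14.05
tool_pos: [0.543, -0.214, 0.1498]
eef_rot: [0.897, 0.441, 0.0, 0.0]
contact_force: [-2.0, 2.4, 7.1]
opening: 0.01
grip_force: 58.5
```

```bash
python3 -m pendant '[[[0,0.001,-0.006,0,0],[0,0.002,-0.008,0,0],[0,0.002,-0.008,0,0],[0,0.002,-0.008,0,0],[0,0,0,0,0],[0,0,0,0,0]]]'
```

```text
clock: 14.8
tool_pos: [0.5444, -0.2151, 0.1565]
eef_rot: [0.897, 0.441, 0.0, -0.0]
contact_force: [1.5, 2.7, -6.6]
opening: 0.0099
grip_force: 59.5
```

```bash
python3 -m pendant '[[[0,0.002,-0.008,0,0],[0,0.002,-0.008,0,0],[0,0.002,-0.008,0,0],[0,0.003,-0.008,0,0],[0,0.003,-0.008,0,0],[0,0,0,0,0]]]'; python3 -m pendant '[[[0,0.003,-0.008,0,0],[0,0.003,-0.008,0,0],[0,0.003,-0.008,0,0],[0,0.003,-0.008,0,0],[0,0.003,-0.008,0,0],[0,0,0,0,0],[0,0,0,0,0],[0,0,0,0,0]]]'
python3 - <<'E'
from h import *
c=bot.read_camera("scene");cv2.imwrite("pics/s5.png",cv2.resize(c["frame"][130:300,180:400,::-1],(776,600)))
E
```

```text
clock: 15.55
tool_pos: [0.5469, -0.2172, 0.1667]
eef_rot: [0.897, 0.441, 0.0, 0.0]
contact_force: [-1.1, 3.4, -2.1]
opening: 0.0097
grip_force: 59.4
clock: 16.55
tool_pos: [0.5498, -0.2194, 0.1763]
eef_rot: [0.897, 0.441, 0.0, 0.0]
contact_force: [0.7, 4.2, -3.5]
opening: 0.0092
grip_force: 59.0
```

View pics/s5.png

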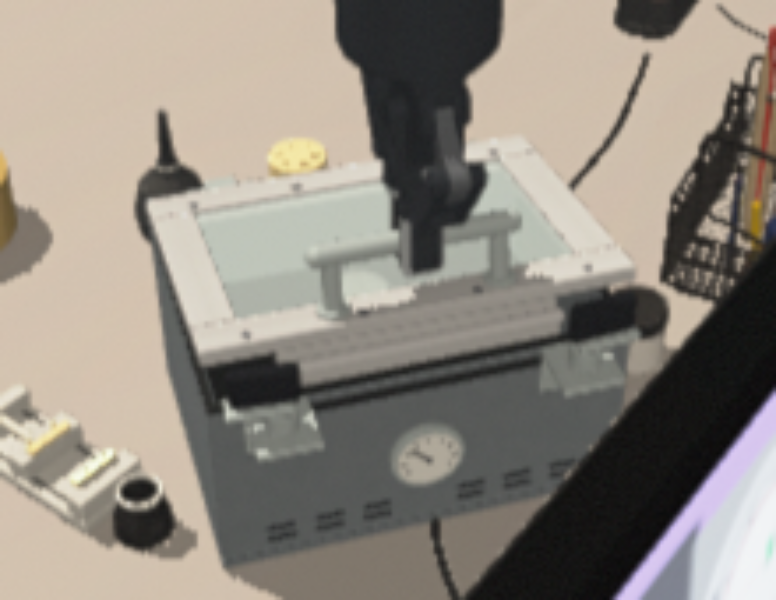

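Run:
```python
from h import *
c=bot.read_camera("scene");M=P(c)
x=np.array([.787,-.617]);y=np.array([.617,.787]);h=np.array([.5437,-.2140])+.165*x
print("seen",np.array([[310,258],[520,222],[205,356]])/3.527+[179.6,129.6])
for th in(0,.11,.14,.17,.2,.24):
    a=.2436+th;b=h-.17*np.cos(a)*x;z=.124+.17*np.sin(a)
    f=h-.177*np.cos(th+.045)*x; zf=.124+.177*np.sin(th+.045)
    print(th,[ (lambda q:(q[:2]/q[2]).round(1))(M@np.r_[p,1]) for p in(np.r_[b+.05*y,z],np.r_[b-.05*y,z],np.r_[f+.115*y,zf])])
s=bot.observe();print(s["contact_force"],s["tool_pos"],s["grip_force"],s["opening"],np.abs(s["joint_vel"]).max())
```

```text
seen [[267.49339382 202.74998582]
 [327.03407995 192.54301106]
 [237.72305075 230.53563935]]
0 [array([270.7, 217. ]), array([324.6, 206.7]), array([236.9, 242.6])]
0.11 [array([269.5, 207.2]), array([323.9, 197.1]), array([235.8, 233.7])]
0.14 [array([269.2, 204.5]), array([323.7, 194.3]), array([235.5, 231.1])]
0.17 [array([268.8, 201.7]), array([323.4, 191.6]), array([235.1, 228.4])]
0.2 [array([268.4, 198.8]), array([323.2, 188.8]), array([234.7, 225.7])]
0.24 [array([267.9, 195. ]), array([322.7, 185.1]), array([234.2, 222. ])]
[ 1.55301254  4.93526061 -4.86859702] [ 0.54974352 -0.2193867   0.17626992] 59.01768743991852 0.009301617556738622 0.0014875654168622022
```

The lid angle is about 0.155 rad with the bar held at 59 N and the arm still, so I'm handing in.

```bash
python3 -c "
from bench import bot
print(bot.finish_job())"
```

```text
the job is handed in; nothing more can be done
None
```

The job is handed in, though no verdict came back: both latches are turned aside (about 1.4–1.5 rad), the seal has let go, and the gripper is holding the handle steadily with the lid at about 0.155 rad (front edge about 27 mm up), with no contact with the loupe, holder or jar.

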